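# Slide a battery into the charging rack

## Robot

A 6-joint arm with a two-finger parallel gripper is mounted at the origin on the work surface. World frame = base frame: x ahead of the robot, y to its left, z up, the work surface at z = 0. Lengths are in m, angles in rad, forces in N, time in s.
With the tool pointing down it reaches from about 0.35 to 0.85 m from the base axis. Payload 8.1 kg.
Tool frame: the origin (TCP) lies at the centre of the arm's flange, where the gripper is bolted on; the fingertips stand 186 mm ahead of it and the grasp point (between the pads) lies 167 mm ahead of it; z points along the fingers, y is the direction in which the jaws open and shut (so a half turn about z gives the same grasp; the last joint's range is limited). The gripper opens to 93 mm and grips with 3 to 60 N. Pads are 15 mm wide; open, the fingers measure 128 mm over their backs; the gripper's body (75 mm by 188 mm) begins 65 mm behind the grasp point.
Start: joints at [1.084, 0.13, 1.488, -0, 1.523, -0.085], TCP at [0.235, 0.552, 0.405] pointing down, gripper open.
Joint ranges: [-2.96, 2.96], [-0.89, 2.26], [0.02, 2.5], [-1.34, 4.48], [0, 2.73], [-2.66, 2.66]. Speed limits (rad/s): [2.39, 2.39, 2.79, 3.14, 3.14, 3.14].

## Interface

Orientations are given as a rotation vector (axis times angle).
In Python, from plant import robot, viewer, order gives the robot as it stands.
- The arm moves only by the tool apply_moves, never from a script. Its argument "deltas" is a list of rows, each a list of 3 entries, a list of its own where there are three numbers: the finger opening in mm, from 0 to 93, then the shift along the tool's x, y, z in mm, then the turn about the tool's z in rad. In form: [[grip, [dx, dy, dz], yaw], ...]. A call has 1 to 5 rows; each row shifts and turns the commanded pose from where the row before left it, along the tool's axes as they then stand; what a row does not reach is not made up. A row lasts 1/8 s, in which the tool goes at most 62.5 mm and 10.7 degrees, less where a joint would pass 70% of its speed; a pose out of reach is approached as far as the arm can. A call is refused whole if a number of a shift passes 62.5 or a number of a turn 0.188, either way. A call with a gripper value outside its range is refused whole. The fingers move at their own pace and stop on an object; "grip_force" is the grip in N (left out, the last holds). Time passes only in rows, so rows that do not move let the fingers close. It gives the time, the measured TCP pose, the force and the opening at its end, in the units of the state.
- robot.read_state(): the state, without advancing time (a new reading comes with each control period).
- viewer.read_camera(name): name is "scene" or "top" or "wrist"; returns the picture (480x640x3 uint8, blue, green, red); there is no depth.
- viewer.get_calibration(name): a dict with "fx", "fy", "cx", "cy" (pixels), "R" (3x3) and "t" (3): a world point X has camera coordinates R X + t. Camera axes: x right, y down, z forward; pixel columns grow to the right and rows downward; lengths in m; the calibration is good to about 2 mm. A picture is of the moment at which its call begins: read the wrist's pose just before it. get_calibration takes no time and is no camera call; for the wrist camera it gives the pose at the moment of the call.
- order.close_job(): hands the job in, once; it reports no verdict.
The state is a dict: "t": time; "q": joint angles; "dq": joint speeds; "joint_torque": joint torques, N m; "tool_pos": TCP position; "orientation": TCP orientation; "force": force on the tool from outside, world axes, zero at the start; "wrist_torque": the same for the moment, N m; "opening": finger opening in m.
Only numpy, scipy, OpenCV 4.12 (cv2) and the standard library are available. Lean on these libraries where they do the work, as an engineer would, in place of code of your own. Each camera call takes 0.05 s, during which the arm holds its last target. There are 200 camera calls.

## Task

Flip the charger's toggle switch off, then bring the loose battery pack, standing, to the mouth of the plywood rack and slide it nose first in between the two packs already there, spreading them, until it is fully home against the backboard and all three stand upright side by side in the rack. Then flip the charger back on, and leave the clamp and the screwdriver where they lie.

Things in the scene. Friction and masses are not known exactly. Their poses are not given: they have to be found in the camera images.
- pack_mid (a point): Loose black battery pack, upright on the bench in front of the rack: 120 long (x) x 40 wide x 70 mm high, 0.4 to 0.75 kg. x points to its wedge nose (at first roughly away from the robot): over the last 30 mm the sides taper evenly to a tip 8 mm wide; the other end is blunt and flat. The point is its centre, 35 mm above the bench.
- left_pack_mid (a point): Centre of the pack at the left (+y) in the rack; loose, same shape and axes as the loose pack, nose into the rack. The gap between it and the right pack starts at 20 to 30 mm, less than a pack's width, and need not be in the rack's middle; both slide aside on the bench when a nose is pushed between them (a few N, up to about 15).
- right_pack_mid (a point): Centre of the pack at the right (-y) in the rack; loose, same shape and axes as the loose pack, 35 mm above the bench, nose into the rack. Both packs in the rack start with their noses within 15 mm of the backboard.
- rack: Plywood rack fixed to the bench: a U of walls 45 mm high, 12 mm thick, no floor (packs stand on the bench). Origin: at bench level in the middle of the open mouth; x points into the rack, y to its left. Inner width 170 mm (y -85 to 85); the backboard's inner face is at x = 125 mm, so a pack fully home has its centre at x = 65 mm.
- toggle (a joint): Angle of the steel toggle bat (50 mm long, 8 to 13 mm thick, upright at 0.45) on the charger. 0: leans to the charger's front (-x of toggle_pivot, towards the robot) = on, as it starts. 0.9: leans to the back (+x) = off. It resists (about 1.5 N at the tip) until pushed past 0.45, then snaps over by itself.
- toggle_pivot (a point): Foot of the bat, at the middle of the charger's flat top, 70 mm above the bench; x points from the charger's front to its back (the bat swings along x). The resting bat's tip is 22 mm to one side and 45 mm above. Charger: grey fixed box, 120 (x) x 90 x 70 mm, left or right of the rack; a white power supply, 160 x 100 x 80 mm, is on the other side.
- clamp: Bystander: black spring clamp lying loose on the bench, about 155 x 90 x 26 mm; origin under its middle. Leave alone.
- screwdriver: Bystander: screwdriver lying loose on the bench, about 200 mm long; origin under its middle. Leave alone.

How it is judged:
On the way, in this order (a step that is already met when the one before it is completed fails the run):
1. the charger is switched off while the loose pack is still outside the rack (value of joint toggle above 0.75 rad and x of pack_mid in the frame of rack below -0.04 m), for 0.2 s.
2. with the charger off, the pack is fully home between its two neighbours (x of pack_mid in the frame of rack between 0.056 and 0.075 m and height (world z) of pack_mid below 0.042 m and angle between the x axis of pack_mid and the x axis of rack, either way round below 0.15 rad and y of left_pack_mid in the frame of pack_mid above 0.034 m and y of right_pack_mid in the frame of pack_mid below -0.034 m and y of left_pack_mid in the frame of rack below 0.08 m and y of right_pack_mid in the frame of rack above -0.08 m and x of each of left_pack_mid, right_pack_mid in the frame of rack above 0.045 m and angle between each of pack_mid, left_pack_mid, right_pack_mid's own z axis and vertical below 0.12 rad and value of joint toggle above 0.6 rad), for 0.2 s.
At the end, for the whole second after the job is handed in: The pack stands on the bench in the rack with its nose within 9 mm of the backboard, within 0.15 rad of the rack's direction, the other two packs upright in the rack, one at either side of it (both still within 20 mm of home), and the toggle is back on (below 0.15 rad) (x of pack_mid in the frame of rack between 0.056 and 0.075 m and height (world z) of pack_mid below 0.042 m and angle between the x axis of pack_mid and the x axis of rack, either way round below 0.15 rad and y of left_pack_mid in the frame of pack_mid above 0.034 m and y of right_pack_mid in the frame of pack_mid below -0.034 m and y of left_pack_mid in the frame of rack below 0.08 m and y of right_pack_mid in the frame of rack above -0.08 m and x of each of left_pack_mid, right_pack_mid in the frame of rack above 0.045 m and angle between each of pack_mid, left_pack_mid, right_pack_mid's own z axis and vertical below 0.12 rad and value of joint toggle below 0.15 rad); the robot touches nothing.
It fails at once if a pack is tipped over (more than 0.5 rad) (angle between any of pack_mid, left_pack_mid, right_pack_mid's own z axis and vertical above 0.5 rad).
It fails at once if the clamp or the screwdriver is moved more than 30 mm (distance of any of clamp, screwdriver from where it was at the start of the episode above 0.03 m).
It also fails if it takes over 72 s, if anything falls off the work surface, if the arm or the gripper's body presses on something with over 40 N, if the wrist force passes 120 N, or if a joint passes its speed limit or range.

## Working session

There is one attempt and no reset: what is moved stays moved. The work goes in short steps, Python scripts to look and compute and a tool call to move; the robot and the scene stay as the last step left them, time stands still between calls to the robot, and variables do not carry over. Pictures are saved under pics/ and viewed, about 8 in all and at most 12, crops included, and the job is handed in when it is done.

Besides the shell and the picture viewer there is one more tool, called after "Request:" as name(argument=value, ...), one argument or row to a line, values as JSON. apply_moves: Moves the arm, as the interface text tells. Its arguments: {"type":"object","properties":{"deltas":{"type":"array"},"grip_force":{"type":"number"}},"required":["deltas"]}

```bash
mkdir -p pics; ls
cat > h.py <<'E'
import numpy as np, cv2
from scipy.spatial.transform import Rotation as Rn
from plant import robot, viewer, order
def snap(name,fn):
    c=viewer.get_calibration(name); im=viewer.read_camera(name); cv2.imwrite('pics/'+fn,im); np.savez('pics/'+fn+'.npz',**c); return im,c
def ray(c,u,v,z):
    R=np.array(c['R']);t=np.array(c['t']); o=-R.T@t
    d=R.T@np.array([(u-c['cx'])/c['fx'],(v-c['cy'])/c['fy'],1.]); return o+d*(z-o[2])/d[2]
def proj(c,X):
    p=np.array(c['R'])@np.array(X)+np.array(c['t']); return np.array([c['fx']*p[0]/p[2]+c['cx'],c['fy']*p[1]/p[2]+c['cy']])
E
python3 - <<'E'
from h import *
s=robot.read_state();print(s['t'],s['tool_pos'],s['orientation'],Rn.from_rotvec(s['orientation']).as_matrix().round(3).tolist(),s['opening'],s['force'])
for n in('top','scene'):
    im,c=snap(n,n+'0.png');print(n,{k:np.round(v,3).tolist() for k,v in c.items()})
E
```

```text
pics
0.0 [0.23451278 0.55201964 0.40370826] [-6.26825188e-01 -3.07789314e+00  2.73443329e-03] [[-0.92, 0.391, -0.001], [0.391, 0.92, -0.002], [0.0, -0.002, -1.0]] 0.09319039068645374 [ 0.15422534  1.2780609  -0.43019612]
top {'fx': 433.61, 'fy': 433.61, 'cx': 320.109, 'cy': 238.843, 'R': [[-0.02, -0.999, 0.029], [-0.988, 0.016, -0.151], [0.151, -0.032, -0.988]], 't': [-0.016, 0.531, 0.748]}
scene {'fx': 545.318, 'fy': 545.318, 'cx': 317.44, 'cy': 240.124, 'R': [[-0.873, 0.487, 0.013], [0.369, 0.678, -0.636], [-0.318, -0.55, -0.772]], 't': [0.442, -0.14, 1.183]}
```

View pics/top0.png

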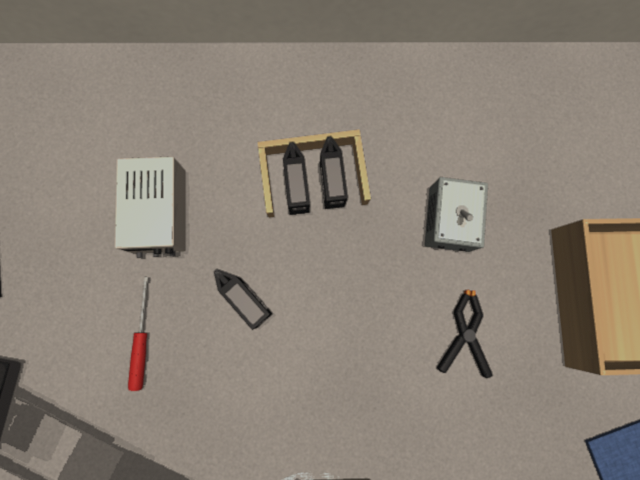

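View pics/scene0.png

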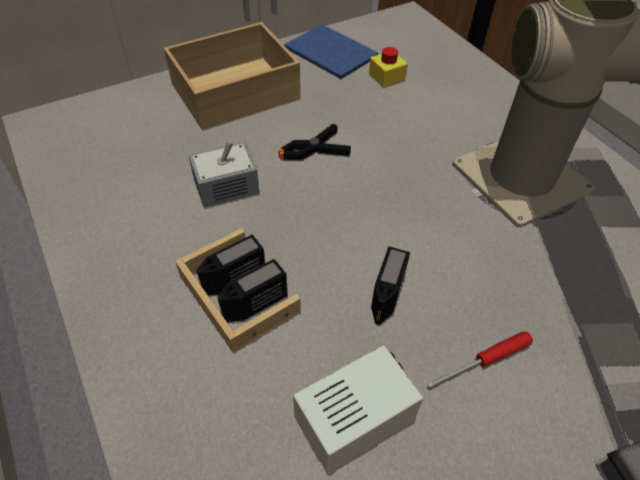

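Run:
```python
import cv2
im=cv2.imread('pics/top0.png')
a=cv2.resize(im[125:335,205:375],None,fx=2.85,fy=2.85,interpolation=cv2.INTER_CUBIC)
b=cv2.resize(im[165:265,420:500],None,fx=3.8,fy=3.8,interpolation=cv2.INTER_CUBIC)
o=cv2.copyMakeBorder(b,0,a.shape[0]-b.shape[0],0,0,cv2.BORDER_CONSTANT)
cv2.imwrite('pics/crop0.png',cv2.hconcat([a,o]));print(a.shape,b.shape)
```

```text
(598, 484, 3) (380, 304, 3)
```

View pics/crop0.png

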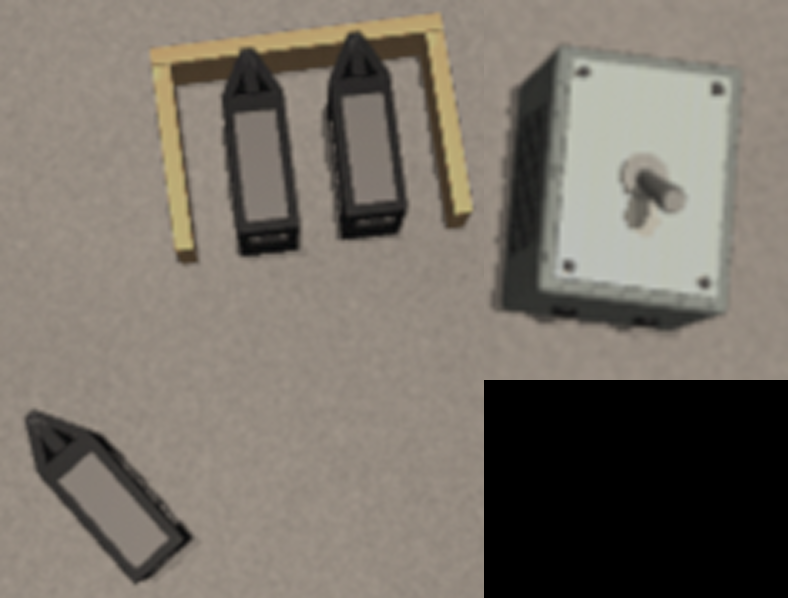

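Run:
```python
from h import *
c=dict(np.load('pics/top0.png.npz'))
A=lambda u,v,z: ray(c,u/2.85+205,v/2.85+125,z)
B=lambda u,v,z: ray(c,(u-484)/3.8+420,v/3.8+165,z)
def pk(n,tip,a,b):
    t,a,b=[A(*p,.07)[:2] for p in(tip,a,b)]; m=(a+b)/2; d=t-m
    print(n,'tip',t.round(4),'rear',m.round(4),'len',np.linalg.norm(d).round(4),'w',np.linalg.norm(a-b).round(4),'yaw',np.arctan2(d[1],d[0]).round(3),'ctr',((t+m)/2).round(4))
pk('loose',(33,411),(138,580),(187,538)); pk('L',(249,50),(240,237),(297,228)); pk('R',(354,33),(343,220),(404,210))
r={k:A(*p,.045)[:2] for k,p in dict(fl=(184.5,249),fr=(461,212),bl=(150,50),br=(440,16)).items()}
for k in r:print(k,r[k].round(4))
m=(r['fl']+r['fr'])/2;d=r['fr']-r['fl'];print('rack mouth',m.round(4),'w',np.linalg.norm(d),'yaw',np.arctan2(d[0],-d[1]), [np.arctan2(*(r[b]-r[a])[::-1]) for a,b in(('fl','bl'),('fr','br'))])
q=[B(*p,.07)[:2] for p in((563,47),(741,67),(722,312),(540,288))]
print('charger',np.round(q,4).tolist(),'ctr',np.mean(q,0).round(4)); f=(q[0]+q[1]-q[2]-q[3]);print('yaw',np.arctan2(f[1],f[0]))
print('pivot',B(642,173,.07).round(4),'tip',B(672,198,.115).round(4))
s=robot.read_state();print(s['t'])
```

```text
loose tip [0.4763 0.1542] rear [0.3868 0.0763] len 0.1186 w 0.0376 yaw 0.717 ctr [0.4316 0.1152]
L tip [0.7033 0.0216] rear [0.5846 0.0108] len 0.1192 w 0.0358 yaw 0.091 ctr [0.644  0.0162]
R tip [ 0.7141 -0.0454] rear [ 0.5949 -0.0548] len 0.1195 w 0.0387 yaw 0.079 ctr [ 0.6545 -0.0501]
fl [0.5803 0.0649]
fr [ 0.6022 -0.1132]
bl [0.7136 0.087 ]
br [ 0.7355 -0.1041]
rack mouth [ 0.5913 -0.0241] w 0.17942513055364345 yaw 0.12250700094311218 [np.float64(0.16461948570931698), np.float64(0.06802865864960662)]
charger [[0.6351, -0.2452], [0.6243, -0.3299], [0.507, -0.3117], [0.5197, -0.2271]] ctr [ 0.5715 -0.2785]
yaw -0.1547497579451107
pivot [ 0.5735 -0.2788  0.07  ] tip [ 0.5523 -0.2747  0.115 ]
0.1
```

Request:
apply_moves(
  deltas=[
    [0,[0,-30,0],-0.124],
    [0,[-20,-50,0],-0.123],
    [0,[-29,-55,0],0],
    [0,[-29,-55,0],0],
    [0,[-29,-55,0],0],
  ],
  grip_force=20,
)

```text
t: 0.72
tool_pos: [0.2889, 0.2928, 0.4044]
orientation: [0.242, 3.132, -0.0]
force: [1.6, 0.1, 0.8]
opening: 0.048
```

Request:
apply_moves(
  deltas=[
    [0,[-29,-55,0],0],
    [0,[-29,-55,0],0],
    [0,[-29,-55,0],0],
    [0,[-29,-55,0],0],
    [0,[-29,-55,0],0],
  ],
)

```text
t: 1.35
tool_pos: [0.3898, -0.0015, 0.4047]
orientation: [0.243, 3.131, 0.0]
force: [0.8, 1.2, -1.1]
opening: 0.001
```

```bash
cat >> h.py <<'E'
def goto(x,y,z,a=None):
    "print deltas (mm, tool frame after turning) from now to TCP target, a = world angle of tool y"
    s=robot.read_state();p=s['tool_pos'];M=Rn.from_rotvec(s['orientation']).as_matrix()
    a0=np.arctan2(M[1,1],M[0,1]); a=a0 if a is None else a
    d=np.array([x,y,z])-p
    print('t',round(s['t'],2),'pos',p.round(4),'a',a0.round(3),'tilt',M[:2,2].round(3),'F',np.round(s['force'],1),'open',round(s['opening'],4))
    print('yaw',round(-(a-a0),3),'d mm',(1e3*np.array([-np.sin(a)*d[0]+np.cos(a)*d[1],np.cos(a)*d[0]+np.sin(a)*d[1],-d[2]])).round(1))
E
python3 - <<'E'
from h import *
goto(.5231,-.271,.281,1.416)
E
```

```text
t 1.35 pos [ 0.3898 -0.0015  0.4047] a 1.416 tilt [0.001 0.   ] F [ 0.8  1.2 -1.1] open 0.001
yaw -0.0 d mm [-173.2 -245.7  123.7]
```

Request:
apply_moves(
  deltas=[
    [0,[-34,-49,0],0],
    [0,[-34,-49,0],0],
    [0,[-34,-49,0],0],
    [0,[-34,-49,0],0],
    [0,[-34,-49,20],0],
  ],
)

```text
t: 1.98
tool_pos: [0.5208, -0.2697, 0.3861]
orientation: [0.243, 3.129, -0.002]
force: [1.0, 0.4, 0.1]
opening: 0.0001
```

Run:
```python
from h import *
goto(.5231,-.271,.281,1.416)
snap('wrist','w1.png')
```

```text
t 1.98 pos [ 0.5208 -0.2697  0.3861] a 1.416 tilt [ 0.003 -0.002] F [1.  0.4 0.1] open 0.0001
yaw -0.0 d mm [ -2.5  -1.  105.1]
```

View pics/w1.png

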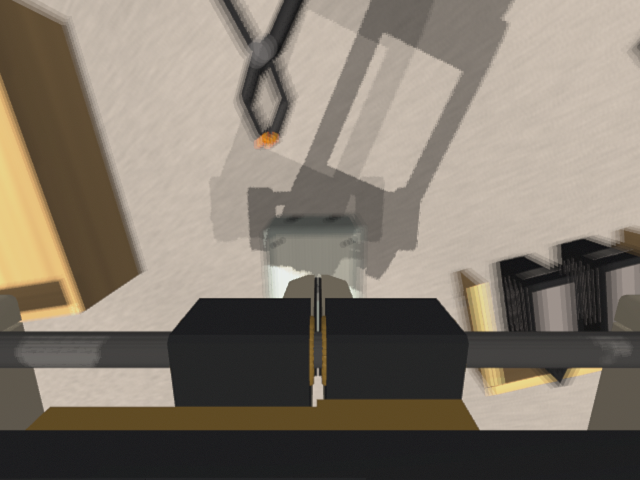

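Request:
apply_moves(
  deltas=[
    [0,[3,-1,35],0],
    [0,[0,0,40],0],
    [0,[0,0,30],0],
    [0,[-15,0,0],0],
    [0,[-12,0,0],0],
  ],
)

```text
t: 2.65
tool_pos: [0.5434, -0.272, 0.279]
orientation: [-0.243, -3.13, -0.001]
force: [-2.8, -1.1, 2.0]
opening: 0.0006
```

Request:
apply_moves(
  deltas=[
    [0,[-10,0,0],0],
    [0,[-10,0,0],0],
    [0,[-3,0,0],0],
    [0,[0,0,0],0],
  ],
)

```text
t: 3.15
tool_pos: [0.5663, -0.2756, 0.2799]
orientation: [0.243, 3.132, -0.0]
force: [0.1, 0.1, -0.6]
opening: 0.0004
```

Run:
```python
from h import *
goto(.5725,-.2787,.281,1.416)
im,c=snap('scene','s1.png')
cv2.imwrite('pics/s1c.png',cv2.resize(im[100:220,160:300],None,fx=4,fy=4))
```

```text
t 3.15 pos [ 0.5663 -0.2756  0.2799] a 1.416 tilt [ 0. -0.] F [ 0.1  0.1 -0.6] open 0.0004
yaw 0.0 d mm [-6.6 -2.1 -1.1]
```

View pics/s1c.png

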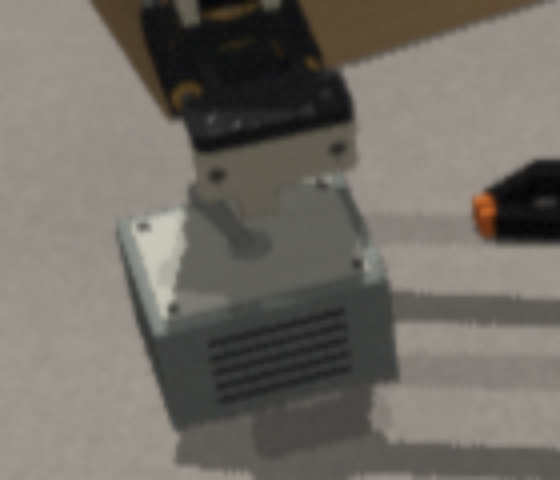

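Request:
apply_moves(
  deltas=[
    [0,[30,0,0],0],
    [0,[20,0,-40],0],
    [93,[0,0,-40],-0.175],
    [93,[0,0,0],-0.175],
    [93,[0,0,0],-0.175],
  ],
)

```text
t: 3.82
tool_pos: [0.5165, -0.268, 0.361]
orientation: [-0.587, 3.085, -0.002]
force: [-0.2, -0.2, -0.8]
opening: 0.0256
```

Request:
apply_moves(
  deltas=[
    [93,[0,0,0],-0.175],
    [93,[0,0,0],-0.172],
  ],
)

```text
t: 4.08
tool_pos: [0.5404, -0.2195, 0.3575]
orientation: [0.973, -2.945, 0.067]
force: [-0.1, 0.2, -0.1]
opening: 0.0461
```

Run:
```python
from h import *
goto(.400,.0876,.36,2.288)
```

```text
t 4.08 pos [ 0.5404 -0.2195  0.3575] a 2.21 tilt [-0.024 -0.053] F [-0.1  0.2 -0.1] open 0.0461
yaw -0.078 d mm [-96.1 323.7  -2.5]
```

Run:
```python
from h import *
s=robot.read_state();print(s['q'],s['joint_torque'])
```

```text
[-0.45462866  0.11297818  1.59434505 -0.05876494  1.43230802 -2.65560303] [ -7.80234754 -55.27067542 -47.86183119   0.17546149   0.35900474
   0.68189649]
```

Request:
apply_moves(
  deltas=[
    [93,[-16,54,0],0],
    [93,[-16,54,0],0],
    [93,[-16,54,0],0],
    [93,[-16,54,0],0],
    [93,[-16,54,0],0],
  ],
)

```text
t: 4.7
tool_pos: [0.4422, 0.0475, 0.3459]
orientation: [0.979, -2.945, 0.064]
force: [0.9, 0.9, -0.8]
opening: 0.0922
```

Run:
```python
from h import *
goto(.400,.0876,.36,2.288)
im,c=snap('wrist','w2.png');print({k:np.round(v,3).tolist() for k,v in c.items()})
```

```text
t 4.7 pos [0.4422 0.0475 0.3459] a 2.213 tilt [-0.023 -0.051] F [ 0.9  0.9 -0.8] open 0.0922
yaw -0.075 d mm [  5.4  58.  -14.1]
{'fx': 338.538, 'fy': 338.538, 'cx': 317.425, 'cy': 242.375, 'R': [[-0.599, 0.8, -0.027], [0.78, 0.591, 0.204], [0.179, 0.101, -0.979]], 't': [0.237, -0.372, 0.252]}
```

View pics/w2.png

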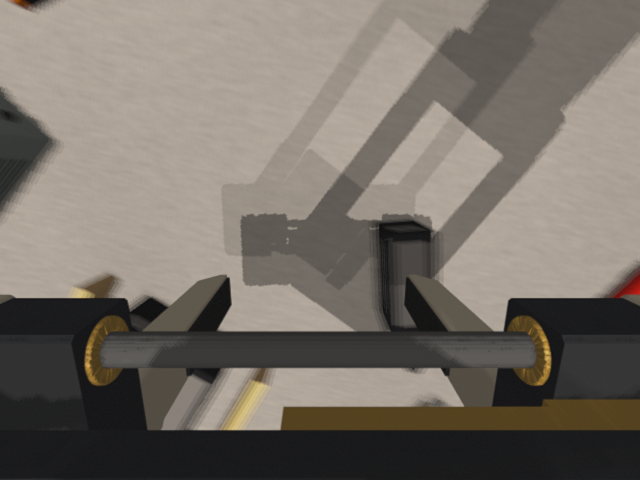

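Request:
apply_moves(
  deltas=[
    [93,[0,0,-10],0.187],
    [93,[0,0,-10],0.187],
    [93,[0,0,-10],0.187],
    [93,[0,0,0],0.187],
    [93,[0,0,0],0.187],
  ],
)

```text
t: 5.38
tool_pos: [0.444, 0.0473, 0.376]
orientation: [-0.466, -3.091, 0.085]
force: [-0.5, -0.9, 0.2]
opening: 0.0931
```

Request:
apply_moves(
  deltas=[
    [93,[-8,-48,0],0],
    [93,[-8,-48,0],0],
    [93,[-8,-48,0],0],
    [93,[-8,-48,0],0],
    [93,[-8,-48,0],0],
  ],
)

```text
t: 6.0
tool_pos: [0.4125, -0.1951, 0.3892]
orientation: [-0.456, -3.092, 0.085]
force: [0.9, 0.9, -0.1]
opening: 0.0931
```

Request:
apply_moves(
  deltas=[
    [93,[0,0,0],0.187],
    [93,[0,0,0],0.187],
    [93,[0,0,0],0.187],
    [93,[0,0,0],0.187],
    [93,[0,0,0],0.187],
  ],
)

```text
t: 6.62
tool_pos: [0.4129, -0.1936, 0.3889]
orientation: [1.811, 2.552, -0.087]
force: [0.5, -0.4, 0.5]
opening: 0.0933
```

Request:
apply_moves(
  deltas=[
    [93,[0,0,0],0.187],
    [93,[0,0,0],0.187],
    [93,[0,0,0],0.187],
    [93,[0,0,0],0.187],
    [93,[0,0,0],0.187],
  ],
)

```text
t: 7.25
tool_pos: [0.4129, -0.1936, 0.3889]
orientation: [2.746, 1.451, -0.07]
force: [-0.2, -0.4, -0.2]
opening: 0.0929
```

Request:
apply_moves(
  deltas=[
    [93,[0,0,0],0.187],
    [93,[0,0,0],0.187],
    [93,[0,0,0],0.187],
    [93,[0,0,0],0.187],
    [93,[0,0,0],0.187],
  ],
)

```text
t: 7.88
tool_pos: [0.4129, -0.1935, 0.3889]
orientation: [3.09, 0.058, -0.038]
force: [1.0, -0.7, 0.0]
opening: 0.093
```

```bash
sed -i 's/^    print(.yaw.*$/    y=-((a-a0+np.pi)%(2*np.pi)-np.pi); M2=M@Rn.from_rotvec([0,0,y]).as_matrix(); print("yaw",round(y,3),"d mm",(1e3*M2.T@d).round(1),"q6",s["q"][5].round(3),"q1",s["q"][0].round(3))/' h.py
python3 - <<'E'
from h import *
goto(.400,.0876,.36,2.288-np.pi)
E
```

```text
t 7.88 pos [ 0.4129 -0.1935  0.3889] a -1.533 tilt [-0.023 -0.052] F [ 1.  -0.7  0. ] open 0.093
yaw -0.679 d mm [ 176.  -221.    14.7] q6 1.01 q1 -0.527
```

Request:
apply_moves(
  deltas=[
    [93,[0,0,0],0.187],
    [93,[0,0,0],0.187],
    [93,[0,0,0],0.187],
    [93,[0,0,0],0.187],
    [93,[0,0,0],0.187],
  ],
)

```text
t: 8.5
tool_pos: [0.4129, -0.1935, 0.3889]
orientation: [2.779, -1.339, 0.002]
force: [0.2, 0.0, 0.1]
opening: 0.0933
```

Request:
apply_moves(
  deltas=[
    [93,[0,0,0],0.187],
    [93,[0,0,0],0.187],
    [93,[0,0,0],0.187],
    [93,[0,0,0],0.187],
  ],
)

```text
t: 9.0
tool_pos: [0.4087, -0.2002, 0.3892]
orientation: [2.121, -2.256, 0.03]
force: [-1.9, -0.3, 0.0]
opening: 0.0927
```

Run:
```python
from h import *
goto(.400,.0876,.36,2.288-np.pi);print(robot.read_state()['q'])
```

```text
t 9.0 pos [ 0.4087 -0.2002  0.3892] a 3.08 tilt [-0.019 -0.045] F [-1.9 -0.3  0. ] open 0.0927
yaw -2.35 d mm [ 183.7 -223.    16.4] q6 2.658 q1 -0.548
[-0.54766406 -0.26583579  1.89515981 -0.04867013  1.50549336  2.65833448]
```

Request:
apply_moves(
  deltas=[
    [93,[0,0,0],0.1],
    [93,[0,0,0],0.05],
  ],
)

```text
t: 9.25
tool_pos: [0.3843, -0.2334, 0.3901]
orientation: [2.02, -2.396, 0.022]
force: [0.0, 0.2, -0.4]
opening: 0.0929
```

Run:
```python
from h import *
goto(.400,.0876,.36,2.288-np.pi);print(robot.read_state()['q'])
```

```text
t 9.25 pos [ 0.3843 -0.2334  0.3901] a 2.972 tilt [ 0.003 -0.016] F [ 0.   0.2 -0.4] open 0.0929
yaw -2.458 d mm [ 223.  -232.    25.1] q6 2.657 q1 -0.655
[-0.65523063 -0.28777204  1.91111037 -0.01074478  1.50628844  2.65686071]
```

Request:
apply_moves(
  deltas=[
    [93,[0,0,0],0.05],
    [93,[0,0,0],-0.187],
    [93,[0,0,0],-0.187],
    [93,[0,0,0],-0.187],
    [93,[0,0,0],-0.187],
  ],
)

```text
t: 9.88
tool_pos: [0.3764, -0.243, 0.39]
orientation: [2.741, -1.534, 0.019]
force: [-0.2, -0.1, -0.5]
opening: 0.0929
```

Request:
apply_moves(
  deltas=[
    [93,[0,0,0],-0.187],
    [93,[0,0,0],-0.187],
    [93,[0,0,0],-0.187],
    [93,[0,0,0],-0.187],
    [93,[0,0,0],-0.187],
  ],
)

```text
t: 10.5
tool_pos: [0.3765, -0.243, 0.39]
orientation: [3.133, -0.134, 0.017]
force: [-0.9, 0.2, -0.1]
opening: 0.0924
```

Request:
apply_moves(
  deltas=[
    [93,[0,0,0],-0.187],
    [93,[0,0,0],-0.187],
    [93,[0,0,0],-0.187],
    [93,[0,0,0],-0.187],
    [93,[0,0,0],0],
  ],
)

```text
t: 11.12
tool_pos: [0.3765, -0.2429, 0.39]
orientation: [2.966, 1.008, 0.012]
force: [-0.0, -0.4, 0.3]
opening: 0.0928
```

Run:
```python
from h import *
goto(.400,.0876,.36,2.288-np.pi)
```

```text
t 11.12 pos [ 0.3765 -0.2429  0.39  ] a -0.915 tilt [ 0.01  -0.006] F [-0.  -0.4  0.3] open 0.0928
yaw -0.062 d mm [ 234.9 -234.    28.1] q6 0.227 q1 -0.688
```

Request:
apply_moves(
  deltas=[
    [93,[0,0,0],-0.062],
    [93,[43,-43,5],0],
    [93,[43,-43,5],0],
    [93,[43,-43,5],0],
    [93,[43,-43,5],0],
  ],
)

```text
t: 11.75
tool_pos: [0.3927, 0.0013, 0.3687]
orientation: [2.935, 1.092, 0.013]
force: [1.5, 0.8, 0.4]
opening: 0.0929
```

Request:
apply_moves(
  deltas=[
    [93,[31,-31,4],0],
    [93,[31,-31,4],0],
    [93,[0,0,0],0],
  ],
)

```text
t: 12.12
tool_pos: [0.3986, 0.0894, 0.3597]
orientation: [2.933, 1.101, 0.011]
force: [-0.3, -0.3, 0.5]
opening: 0.0928
```

Run:
```python
from h import *
goto(.400,.0876,.202,2.288-np.pi)
im,c=snap('wrist','w3.png')
```

```text
t 12.12 pos [0.3986 0.0894 0.3597] a -0.852 tilt [ 0.01  -0.006] F [-0.3 -0.3  0.5] open 0.0928
yaw 0.001 d mm [ -0.6   0.6 157.8] q6 0.951 q1 0.098
```

View pics/w3.png

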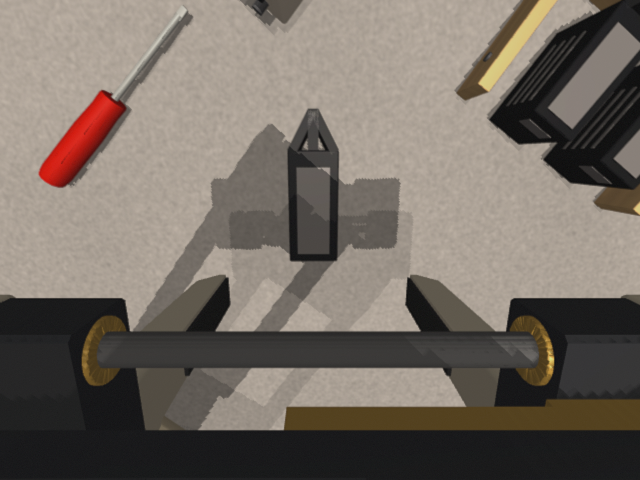

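Run:
```python
from h import *
c=dict(np.load('pics/w3.png.npz'))
t=ray(c,313,110,.07);m=ray(c,313.5,260,.07);d=t-m;print(t.round(4),m.round(4),np.linalg.norm(d),np.arctan2(d[1],d[0]))
u=d/np.linalg.norm(d);g=m+.018*u;print(g);goto(g[0],g[1],.202,np.arctan2(d[1],d[0])-np.pi/2)
# neighbours rear-top corners, rack mouth left end
for n,p,z in(('Lrear',(490,118),.07),('Lrear2',(542,143),.07),('Rr',(546,149),.07),('rackFL',(459,93),.045)):print(n,ray(c,*p,z).round(4))
```

```text
[0.477  0.1571 0.07  ] [0.3889 0.0799 0.07  ] 0.11712552758433434 0.7192520841376127
[0.40244621 0.09174567 0.07      ]
t 12.18 pos [0.3987 0.0881 0.3599] a -0.853 tilt [ 0.01  -0.007] F [ 0.   0.1 -0.4] open 0.0929
yaw -0.001 d mm [  4.8  -2.1 157.9] q6 0.949 q1 0.095
Lrear [0.5608 0.053  0.07  ]
Lrear2 [0.5751 0.0091 0.07  ]
Rr [0.5743 0.0033 0.07  ]
rackFL [0.5669 0.0788 0.045 ]
```

Request:
apply_moves(
  deltas=[
    [93,[4,-2,50],0],
    [93,[0,0,50],0],
    [93,[0,0,40],0],
    [93,[0,0,18],0],
    [93,[0,0,0],0],
  ],
)

```text
t: 12.8
tool_pos: [0.4014, 0.089, 0.2007]
orientation: [2.935, 1.096, 0.006]
force: [-0.1, -0.4, 0.5]
opening: 0.0928
```

Request:
apply_moves(
  deltas=[
    [0,[0,0,0],0],
    [0,[0,0,0],0],
    [0,[0,0,0],0],
    [0,[0,0,0],0],
    [0,[0,0,0],0],
  ],
  grip_force=45,
)

```text
t: 13.42
tool_pos: [0.4022, 0.0903, 0.2022]
orientation: [2.932, 1.102, 0.012]
force: [-1.3, 1.0, 0.3]
opening: 0.0475
```

Run:
```python
from h import *
# pack centre=mouth-0.085 along rack x; grasp 42mm behind centre
yaw=.11; e=np.array([np.cos(yaw),np.sin(yaw)]); m=np.array([.5913,-.0241])
g=m-(.085+.042)*e; print(g); goto(g[0],g[1],.205,yaw-np.pi/2)
```

```text
[ 0.46506758 -0.03804184]
t 13.43 pos [0.4022 0.0903 0.2022] a -0.852 tilt [ 0.01  -0.006] F [-1.3  1.   0.3] open 0.0475
yaw 0.609 d mm [ 48.4 134.5  -1.3] q6 0.955 q1 0.1
```

Request:
apply_moves(
  deltas=[
    [0,[0,0,0],0],
    [0,[0,0,0],0],
    [0,[0,0,0],0],
    [0,[0,0,-3],0],
    [0,[0,0,0],0],
  ],
)

```text
t: 14.05
tool_pos: [0.402, 0.0901, 0.2048]
orientation: [2.932, 1.101, 0.011]
force: [-0.4, 0.2, -4.6]
opening: 0.0399
```

Request:
apply_moves(
  deltas=[
    [0,[0,0,0],0.1],
    [0,[0,0,0],0.13],
    [0,[0,0,0],0.13],
    [0,[0,0,0],0.13],
    [0,[0,0,0],0.119],
  ],
)

```text
t: 14.68
tool_pos: [0.4019, 0.0901, 0.2046]
orientation: [3.13, 0.165, 0.014]
force: [-1.3, 0.5, -4.9]
opening: 0.0402
```

Request:
apply_moves(
  deltas=[
    [0,[8,22,0],0],
    [0,[11,30,0],0],
    [0,[11,32,0],0],
    [0,[11,30,0],0],
    [0,[7,20,0],0],
  ],
)

```text
t: 15.3
tool_pos: [0.4649, -0.0391, 0.2063]
orientation: [3.129, 0.171, 0.015]
force: [-0.1, 1.4, -6.0]
opening: 0.0399
```

Request:
apply_moves(
  deltas=[
    [0,[0,0,0],0],
    [0,[0,0,0],0],
  ],
)

```text
t: 15.55
tool_pos: [0.4641, -0.0374, 0.206]
orientation: [3.13, 0.172, 0.013]
force: [-0.3, -0.1, -5.4]
opening: 0.0397
```

Run:
```python
from h import *
goto(.4651,-.0380,.205,.11-np.pi/2)
im,c=snap('top','t2.png')
cv2.imwrite('pics/t2c.png',cv2.resize(im[125:335,225:415],None,fx=2.85,fy=2.85,interpolation=cv2.INTER_CUBIC))
snap('wrist','w4.png')
```

```text
t 15.55 pos [ 0.4641 -0.0374  0.206 ] a -1.461 tilt [ 0.009 -0.006] F [-0.3 -0.1 -5.4] open 0.0397
yaw -0.001 d mm [0.9 0.7 1. ] q6 1.275 q1 -0.189
```

View pics/w4.png

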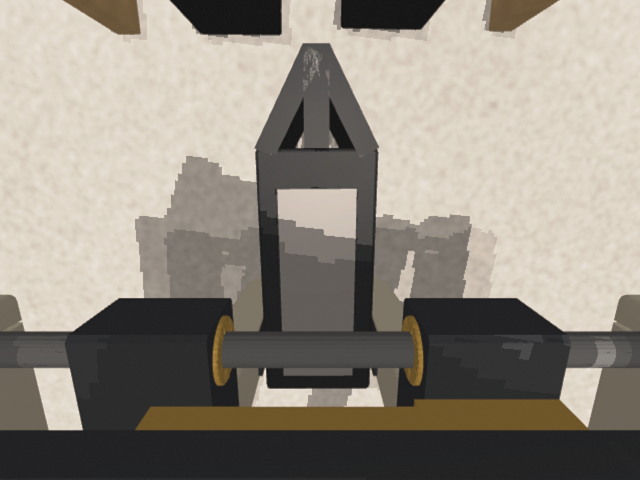

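Run:
```python
from h import *
c=dict(np.load('pics/w4.png.npz'))
tip=ray(c,316.5,43,.072)
s=robot.read_state();M=Rn.from_rotvec(s['orientation']).as_matrix();p=s['tool_pos']
f=lambda X:(1e3*M.T@(X-p)).round(1)
print('tip',tip,f(tip))
for n,(u,v) in dict(Lout=(203,33),Lin=(281,34),Rin=(341,28),Rout=(425,38),rackL=(140,35),rackR=(487,31)).items():
    X=ray(c,u,v,.0);print(n,X.round(4),f(X))
```

```text
tip [ 0.56829784 -0.02637557  0.072     ] [ 1.036e+02 -1.000e-01  1.351e+02]
Lout [0.5874 0.0312 0.    ] [128.3 -55.8 206.9]
Lin [ 0.5913 -0.0067  0.    ] [128.  -17.7 207.2]
Rin [ 0.5972 -0.0356  0.    ] [130.7  11.7 207.4]
Rout [ 0.5975 -0.0772  0.    ] [126.4  53.2 207.7]
rackL [0.5831 0.0617 0.    ] [127.4 -86.6 206.7]
rackR [ 0.604 -0.107  0.   ] [129.5  83.4 207.9]
```

View pics/t2c.png

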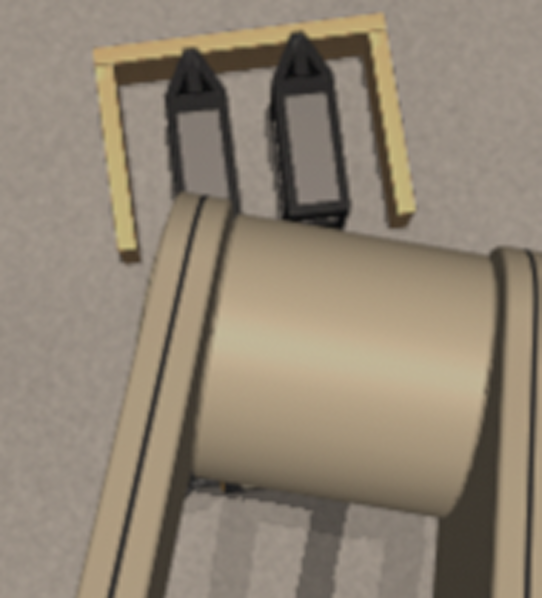

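Request:
apply_moves(
  deltas=[
    [0,[5,-2,1],0],
    [0,[15,0,1],0],
    [0,[12,0,0],0],
    [0,[10,0,0],0],
    [0,[10,0,0],0],
  ],
  grip_force=60,
)

```text
t: 16.27
tool_pos: [0.5164, -0.0298, 0.2048]
orientation: [3.13, 0.172, 0.014]
force: [-2.5, 0.1, -5.0]
opening: 0.0394
```

Request:
apply_moves(
  deltas=[
    [0,[10,0,0],0],
    [0,[10,0,0],0],
    [0,[10,0,0],0],
    [0,[10,0,0],0],
    [0,[0,0,0],0],
  ],
)

```text
t: 16.9
tool_pos: [0.5567, -0.0256, 0.2057]
orientation: [3.13, 0.172, 0.017]
force: [0.1, -0.9, -4.5]
opening: 0.0401
```

Run:
```python
from h import *
goto(.4651,-.0380,.205,.11-np.pi/2)
snap('wrist','w5.png')
```

```text
t 16.9 pos [ 0.5567 -0.0256  0.2057] a -1.461 tilt [ 0.011 -0.007] F [ 0.1 -0.9 -4.5] open 0.0401
yaw -0.0 d mm [-92.4   2.2  -0.3] q6 1.327 q1 -0.136
```

View pics/w5.png

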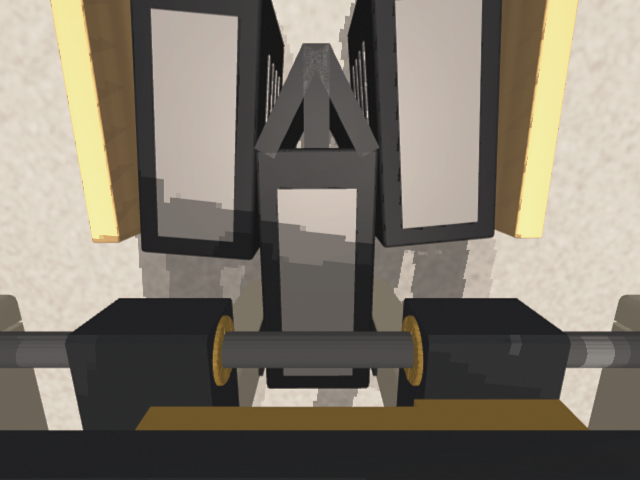

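Request:
apply_moves(
  deltas=[
    [0,[7,0,1],0],
    [0,[6,0,1],0],
    [0,[0,0,0],0],
    [75,[0,0,0],0],
    [75,[0,0,0],0],
  ],
)

```text
t: 17.58
tool_pos: [0.5693, -0.0243, 0.2045]
orientation: [3.129, 0.172, 0.019]
force: [-0.1, 0.3, 0.8]
opening: 0.0549
```

Request:
apply_moves(
  deltas=[
    [75,[0,0,0],0],
    [75,[0,0,0],0],
    [75,[-15,0,0],0],
    [75,[-25,0,0],0],
    [75,[-15,0,0],0],
  ],
)

```text
t: 18.2
tool_pos: [0.5132, -0.0303, 0.2029]
orientation: [3.13, 0.172, 0.015]
force: [-0.6, 0.4, -0.8]
opening: 0.0751
```

Request:
apply_moves(
  deltas=[
    [0,[-5,0,0],0],
    [0,[0,0,0],0],
    [0,[0,0,0],0],
    [0,[0,0,0],0],
    [0,[0,0,0],0],
  ],
  grip_force=20,
)

```text
t: 18.82
tool_pos: [0.5094, -0.0308, 0.2029]
orientation: [3.13, 0.172, 0.015]
force: [0.7, -0.1, -0.4]
opening: 0.0299
```

Run:
```python
from h import *
goto(.4651,-.0380,.205,.11-np.pi/2)
snap('wrist','w6.png')
```

```text
t 18.82 pos [ 0.5094 -0.0308  0.2029] a -1.461 tilt [ 0.01  -0.007] F [ 0.7 -0.1 -0.4] open 0.0299
yaw -0.0 d mm [-44.8   2.3  -2.5] q6 1.304 q1 -0.159
```

View pics/w6.png

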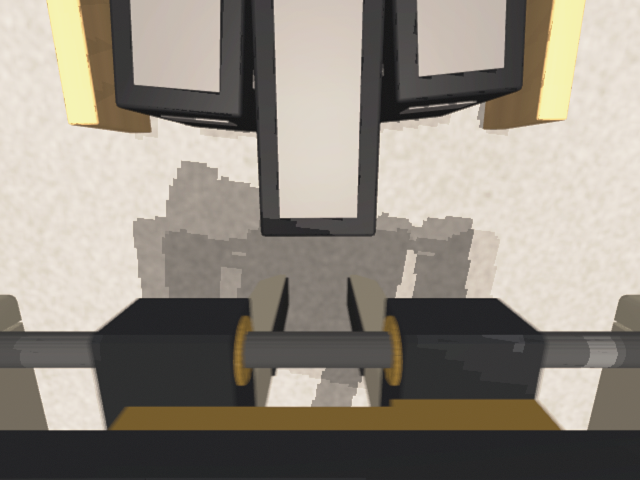

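Run:
```python
from h import *
c=dict(np.load('pics/w6.png.npz'))
s=robot.read_state();M=Rn.from_rotvec(s['orientation']).as_matrix();p=s['tool_pos']
f=lambda X:(1e3*M.T@(X-p)).round(1)
for n,(u,v,z) in dict(rearL=(262,236,.07),rearR=(375,235,.07),NL=(118,104,.07),NLin=(248,120,.07),NR=(385,112,.07),NRout=(520,90,.07),rackL=(150,130,0),rackR=(487,128,0),rackLt=(83,125,.045),rackRt=(553,121,.045)).items():print(n,f(ray(c,u,v,z)))
```

```text
rearL [ 44.2 -18.8 133.2]
rearR [ 44.5  19.9 133.5]
NL [ 86.3 -61.8 133.3]
NLin [ 81.7 -21.7 133.5]
NR [ 84.1  21.3 133.9]
NRout [ 90.6  62.9 134.2]
rackL [ 83.2 -85.6 203.1]
rackR [ 84.3  87.5 204.4]
rackLt [ 82.1 -90.  158. ]
rackRt [ 83.7  91.3 159.4]
```

Request:
apply_moves(
  deltas=[
    [0,[0,0,0],0],
    [0,[0,0,0],0],
    [0,[0,0,0],0],
    [0,[10,0,0],0],
    [0,[10,0,0],0],
  ],
)

```text
t: 19.5
tool_pos: [0.5299, -0.0286, 0.2034]
orientation: [3.13, 0.172, 0.016]
force: [1.0, 0.0, -0.3]
opening: 0.0
```

Request:
apply_moves(
  deltas=[
    [0,[12,0,0],0],
    [0,[8,0,0],0],
    [0,[10,0,0],0],
    [0,[10,0,0],0],
    [0,[10,0,0],0],
  ],
)

```text
t: 20.12
tool_pos: [0.5792, -0.023, 0.2033]
orientation: [3.13, 0.172, 0.015]
force: [-2.6, 0.7, -1.3]
opening: 0.0002
```

Request:
apply_moves(
  deltas=[
    [0,[3,0,0],0],
    [0,[2,0,0],0],
  ],
)

```text
t: 20.38
tool_pos: [0.5838, -0.0225, 0.2037]
orientation: [3.13, 0.172, 0.015]
force: [-2.4, -0.8, 0.2]
opening: 0.0005
```

Advanced 75 of about 80 mm; continue in small steps watching for the backboard.

Request:
apply_moves(
  deltas=[
    [0,[2,0,0],0],
    [0,[2,0,0],0],
  ],
)

```text
t: 20.62
tool_pos: [0.5868, -0.0223, 0.2035]
orientation: [3.13, 0.172, 0.01]
force: [-15.2, -1.7, 7.5]
opening: 0.0004
```

Run:
```python
from h import *
goto(.5094,-.0308,.2029)
im,c=snap('wrist','w7.png'); g=im.mean(2)
# vertical intensity profile of middle-pack rear edge not visible if hidden; print profile
print(g[150:300:5,319].astype(int), g[150:300:5,300].astype(int))
```

```text
t 20.62 pos [ 0.5868 -0.0223  0.2035] a -1.461 tilt [ 0.007 -0.007] F [-15.2  -1.7   7.5] open 0.0004
yaw -0.0 d mm [-77.9  -0.    0.1] q6 1.34 q1 -0.123
[202 203 202 201 201 201 200 198 198 198 197 196 196 195 194 184 117 117
 117 116 116 116  93  93  93  93  93  92  94  93] [202 201 201 201 201 200 199 199 197 198 196 196 195 193 193 117 118 117
 117 117 116 116  93  94  94  93  93  93  93  93]
```

Request:
apply_moves(
  deltas=[
    [0,[-10,0,0],0],
    [0,[-25,0,0],0],
    [0,[-40,0,0],0],
    [0,[0,0,-30],0],
    [0,[0,0,-30],0],
  ],
)

```text
t: 21.3
tool_pos: [0.5117, -0.03, 0.2636]
orientation: [3.13, 0.171, 0.017]
force: [1.2, -0.3, 1.0]
opening: 0.0003
```

Request:
apply_moves(
  deltas=[
    [0,[0,0,-40],0],
    [0,[0,0,-40],0],
    [0,[0,0,0],0],
  ],
)

```text
t: 21.68
tool_pos: [0.513, -0.0297, 0.3478]
orientation: [3.128, 0.172, 0.03]
force: [0.0, 0.1, -0.5]
opening: 0.0006
```

Run:
```python
from h import *
im,c=snap('wrist','w8.png')
# target for flipping back: behind bat, +52mm along charger x
cx=np.array([.988,-.154]); P=np.array([.5725,-.2787]); g=P+.052*cx
goto(g[0],g[1],.281,-.155-np.pi/2)
```

```text
t 21.73 pos [ 0.5123 -0.0296  0.3453] a -1.461 tilt [ 0.016 -0.007] F [-0.5  0.5 -0.9] open 0.0006
yaw 0.265 d mm [148.8 236.5  68. ] q6 1.306 q1 -0.156
```

View pics/w8.png

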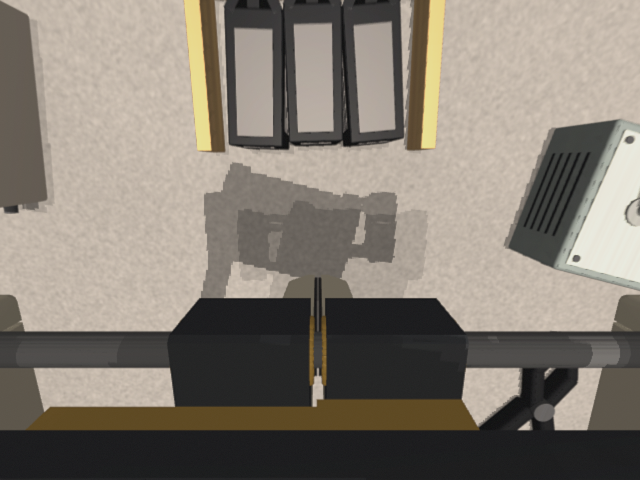

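Run:
```python
from h import *
c=dict(np.load('pics/w8.png.npz'))
mL=ray(c,210,151,.0);mR=ray(c,420,149,0); mL2=ray(c,204,150,.045);mR2=ray(c,430,148,.045)
d=mL-mR; yaw=np.arctan2(-d[0],d[1]); e=np.array([np.cos(yaw),np.sin(yaw)]); n=np.array([-e[1],e[0]])
for m in((mL+mR)/2,(mL2+mR2)/2):
  print('mouth',m.round(4),'yaw',yaw.round(3))
  for k,a,b in(('L',(230,145),(284,147)),('M',(290,143),(342,142)),('R',(349,143),(403,138))):
    p=[(ray(c,*q,.07)-m)[:2] for q in(a,b)]; print(k,[(round(1e3*(q@e),1),round(1e3*(q@n),1)) for q in p])
```

```text
mouth [ 0.594  -0.0223  0.    ] yaw 0.12
L [(np.float64(2.0), np.float64(62.7)), (np.float64(0.3), np.float64(23.2))]
M [(np.float64(3.1), np.float64(18.7)), (np.float64(3.4), np.float64(-19.4))]
R [(np.float64(2.7), np.float64(-24.5)), (np.float64(5.8), np.float64(-64.1))]
mouth [ 0.5937 -0.0238  0.045 ] yaw 0.12
L [(np.float64(2.6), np.float64(64.2)), (np.float64(0.8), np.float64(24.7))]
M [(np.float64(3.6), np.float64(20.2)), (np.float64(4.0), np.float64(-17.9))]
R [(np.float64(3.2), np.float64(-23.1)), (np.float64(6.4), np.float64(-62.6))]
```

Request:
apply_moves(
  deltas=[
    [0,[0,0,-5],0.133],
    [0,[0,0,0],0.132],
    [0,[30,48,0],0],
    [0,[30,48,0],0],
    [0,[30,48,0],0],
  ],
)

```text
t: 22.35
tool_pos: [0.5784, -0.1869, 0.3481]
orientation: [3.127, -0.243, 0.015]
force: [1.2, 0.8, -0.4]
opening: 0.0
```

Request:
apply_moves(
  deltas=[
    [0,[30,48,0],0],
    [0,[29,44,0],0],
    [0,[0,0,0],0],
  ],
)

```text
t: 22.72
tool_pos: [0.6221, -0.289, 0.3471]
orientation: [3.127, -0.249, 0.012]
force: [0.1, 1.4, -1.0]
opening: 0.0004
```

Run:
```python
from h import *
goto(.6239,-.2867,.281,-.155-np.pi/2)
```

```text
t 22.73 pos [ 0.6221 -0.289   0.3471] a -1.73 tilt [ 0.007 -0.005] F [ 0.1  1.4 -1. ] open 0.0004
yaw -0.004 d mm [ 0.9 -2.8 66.1] q6 1.221 q1 -0.509
```

Request:
apply_moves(
  deltas=[
    [0,[3,-3,30],0],
    [0,[0,0,36],0],
    [0,[-15,0,0],0],
    [0,[-12,0,0],0],
    [0,[-10,0,0],0],
  ],
)

```text
t: 23.35
tool_pos: [0.5895, -0.2773, 0.2851]
orientation: [3.126, -0.242, 0.019]
force: [0.6, -0.3, 0.7]
opening: 0.0005
```

Request:
apply_moves(
  deltas=[
    [0,[-8,0,0],0],
    [0,[-5,0,0],0],
    [0,[0,0,0],0],
  ],
)

```text
t: 23.72
tool_pos: [0.5768, -0.2758, 0.2845]
orientation: [3.126, -0.243, 0.017]
force: [0.5, -0.1, -0.0]
opening: 0.0006
```

Run:
```python
from h import *
goto(.5725,-.2787,.281)
```

```text
t 23.73 pos [ 0.5768 -0.2758  0.2845] a -1.726 tilt [ 0.01  -0.007] F [ 0.5 -0.1 -0. ] open 0.0006
yaw -0.0 d mm [-3.8  3.5  3.5] q6 1.2 q1 -0.526
```

Request:
apply_moves(
  deltas=[
    [0,[25,0,0],0],
    [0,[10,0,-40],0],
    [0,[0,0,-50],0],
    [0,[-30,-50,0],0],
    [0,[-30,-50,0],0],
  ],
)

```text
t: 24.35
tool_pos: [0.5668, -0.1719, 0.3745]
orientation: [3.126, -0.245, 0.02]
force: [0.3, -0.0, 0.3]
opening: 0.0003
```

Request:
apply_moves(
  deltas=[
    [0,[-30,-50,0],0],
    [0,[-30,-50,0],0],
    [0,[-30,-50,0],0],
    [0,[-20,-50,0],0],
    [0,[0,0,0],0],
  ],
)

```text
t: 24.98
tool_pos: [0.4885, 0.0451, 0.3716]
orientation: [3.128, -0.236, 0.018]
force: [-0.3, -0.4, 0.5]
opening: 0.0005
```

Run:
```python
from h import *
goto(.5725,-.2787,.281)
im,c=snap('top','t3.png'); a=cv2.imread('pics/top0.png')
r=np.s_[165:265,420:500]
d=np.abs(im[r].astype(int)-a[r]).max(2);print('charger diff: n>40',(d>40).sum(),'max',d.max(),'mean',d.mean())
for k,q in dict(clamp=np.s_[280:385,430:500],screw=np.s_[270:395,120:155]).items():
    d=np.abs(im[q].astype(int)-a[q]).max(2);print(k,(d>40).sum(),d.mean())
print(np.round(im[165:265:4,420:500:4].mean(2)-a[165:265:4,420:500:4].mean(2)).astype(int)[8:18,4:18])
```

```text
t 24.98 pos [0.4885 0.0451 0.3716] a -1.721 tilt [ 0.011 -0.006] F [-0.3 -0.4  0.5] open 0.0005
yaw -0.0 d mm [130.6 307.1  93.3] q6 1.712 q1 -0.01
charger diff: n>40 0 max 15 mean 10.19725
clamp 0 8.677278911564626
screw 4009 76.80868571428572
[[ 3 10 13 13 13 13 14 13 12 12 13 13 10 10]
 [ 3  9 13 12 14 13 12 12 14 13 13 13 11 10]
 [ 5 10 13 13 13 13 11 12 13 14 13 13 10  9]
 [ 5  8 13 13 12  9 10 11 12 13 13 13  9 10]
 [ 6 11 13 14 13 10  6  5  7 13 12 13 10  9]
 [ 6 10 13 13 13 13  6  5 11 10 12 13  9  9]
 [ 8 12 13 13 13 11  6 11 12 13 13 13  9  9]
 [ 9 13 13 12 13 13 11 12 13 13 12 13 10  9]
 [10 13 13 12 13 13 13 13 13 13 13 13  8 10]
 [ 7 11 13 14 14 14 13 13 13 13 14 12  9 11]]
```

Run:
```python
from h import *
im,c=snap('scene','s3.png')
def red(i):
    i=i.astype(int);m=(i[...,2]>110)&(i[...,1]<70)&(i[...,0]<70); n,l,s,ce=cv2.connectedComponentsWithStats(m.astype(np.uint8)); return [(s[k][4],s[k][:4].tolist(),ce[k].round(1).tolist()) for k in range(1,n) if s[k][4]>80]
for f in('top0','t3','scene0','s3'):print(f,red(cv2.imread(f'pics/{f}.png')))
t=cv2.imread('pics/t3.png');a=cv2.imread('pics/top0.png')
print(t[270:395:25,120:155:12].mean(2).astype(int).tolist(),a[270:395:25,120:155:12].mean(2).astype(int).tolist())
a=cv2.imread('pics/scene0.png').astype(int)
for k,q in dict(screw=np.s_[325:395,420:540],charger=np.s_[135:210,185:265]).items():
    d=np.abs(im[q]-a[q]).max(2);print(k,(d>40).sum(),d.mean())
```

```text
top0 [(np.int32(715), [128, 333, 18, 58], [136.4, 361.7])]
t3 []
scene0 [(np.int32(108), [382, 47, 16, 9], [389.6, 51.1]), (np.int32(739), [479, 332, 54, 32], [506.1, 346.7])]
s3 [(np.int32(751), [479, 332, 54, 33], [506.2, 347.0])]
[[59, 60, 60], [59, 60, 60], [60, 59, 59], [59, 59, 60], [60, 58, 59]] [[142, 140, 138], [138, 141, 155], [141, 138, 75], [142, 96, 54], [138, 83, 54]]
screw 0 12.427142857142858
charger 0 11.325666666666667
```

```bash
python3 -c "
from plant import order
print(order.close_job())"
```

```text
the job is handed in; nothing more can be done
None
```

The charger was switched off, the loose pack slid home between its two neighbours, and the charger switched back on. I handed the job in at about 25 s on the robot's clock. The hand-in gave no verdict, so what follows rests on my own checks.

**What I did**
- I gripped the loose pack near its tail and slid it nose first into the gap. I let go before the fingers reached the neighbours and pushed it the rest of the way from behind. The force rose to about 15 N when it met the backboard.
- An early turn ran the last joint into its limit and left the tool tilted by about 0.056 rad. I reduced that to about 0.012 rad before grasping, which cost about 6 s.

**Last checks**
- **Packs:** the wrist view, taken after the push and before the charger was switched back on, puts the middle pack's centre about 63.5 mm into the rack (home is 65 mm). Its neighbours' centres are about 43 mm to either side, and all three looked upright.
- **Toggle:** the charger region matches the first picture in both the top and scene views, apart from a small brightness change, so I read it as on.
- **Clamp and screwdriver:** the clamp is unchanged in the top view. The top view could not confirm the screwdriver, because the arm hid it. The scene view shows it unmoved.
- **Viewer limit:** the viewer's picture limit was used up, so the toggle, clamp and screwdriver checks were done in numbers only.

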